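# Shim the settling table level and load it

## Task

The plankton settling table stands low at one corner: push the orange wedge in under that corner until the bubble of its level sits wholly between its two lines, and leave the wedge there. Only then stand every full-height settling chamber upright on the table, setting it down gently, and put any short odd ones that got into the batch in the red tray. The bubble must still be centred at the end; do not shove or tip the table, and leave the other bench things alone.

Things in the scene. Friction and masses are not known exactly. Their poses are not given: they have to be found in the camera images.
- settling_table: aluminium settling table, 1.8 kg, free on the bench on three feet: a triangular plate 12 mm thick, corners cut square. Origin at the middle of its UNDERSIDE, z up, +x towards the low corner. Cut edges (70 mm wide) lie 165 mm out along +x and at 120 and 240 degrees; the long sides 113 mm out. It starts tilted down towards +x by 1.8 to 3.6 degrees
- table_top (a point): middle of the plate's upper face. Clear flat top for chambers, in the table's axes: x -100 to +78, y -80 to +80 mm. The rear feet, at x -62, y +-108 mm (black screw heads above them, 26 mm wide, 12 high), differ in height from start to start: level, the plate's underside is 24 to 29 mm above the bench
- low_edge (a point): middle of the lower edge of the low corner, under which the wedge goes in, along the table's -x. The foot here is too short (20 mm long, 20 wide, at x +80 mm); the wedge can reach 70 mm in from the edge before meeting it
- level_mid (a point): centre of the tubular spirit level set on the plate near the low corner, at x +128 mm, lying along the table's x: a black block 64 x 26 mm, 10 high, with a green window and two dark lines across it
- bubble (a point): middle of the level's pale round 14 mm bubble. It floats along the table's x to the high side, about 10.5 mm for each degree of tilt, up to 16 mm off centre (at rest against the end), and takes about 2 s to settle. Centred means wholly between the two lines: its middle at most 3.6 mm from the level's centre
- wedge: orange plastic wedge, 140 mm long, 44 wide, 0.25 kg, flat underside; 10 mm thick at its thin end (+x of it), rising evenly 0.28 mm per mm to 49 mm at its thick end (-x). Origin at the middle of the underside, z up. It holds by friction where it is left; near level, pushing it in 1 mm moves the bubble about 0.7 mm towards the low corner
- wedge_grip (a point): point to grasp it, 35 mm from the wedge's middle towards its thick end and 20 mm above its underside; 39 mm thick there
- c1_mid (a point): chamber, 0.18 kg: 62 mm square clear foot plate 10 mm thick, brass collar 48 mm wide to 16 mm up, then an upright 40 mm tube with a solid top. The point is on its axis half-way up, z along the tube. Full-height ones are 100 mm tall (point 50 mm above the support), short odd ones 62 or 74 mm (31 or 37). All start upright on the bench; any may be absent
- c2_mid (a point): the same point of another chamber like c1
- c3_mid (a point): the same point of another chamber like c1
- c4_mid (a point): the same point of another chamber like c1
- c5_mid (a point): the same point of another chamber like c1
- c6_mid (a point): the same point of another chamber like c1
- reject_tray: red open tray, 220 (its x) x 140 (its y) x 45 mm high, walls 4 mm, fixed. Origin at the middle of its underside; its inner floor is 5 mm higher
- petri_dish: closed Petri dish, 93 mm wide, 17 tall; not part of the job. (Farther out, out of the way, stand a wash bottle 170 mm tall, a tube rack 92, an amber jar 85, a beaker 85 and a slide box 32.)
- forceps: steel forceps lying flat, 135 mm long, 8 high; not part of the job
Things that resemble listed ones, but are neither listed nor needed, are in the scene too. Leave any purple look-alike of the part that bears c4_mid alone.

How it is judged:
On the way:
1. with no chamber on the table yet, the wedge bears under the low corner and the bubble is wholly between its two lines for a second (horizontal distance between bubble and level_mid below 0.0036 m and contact force between wedge and settling_table above 0.5 N and height (world z) of each of c1_mid, c2_mid, c3_mid, c4_mid, c5_mid, c6_mid below 0.07 m), for 1 s.
At the end, for the whole second after the job is handed in: bubble within 3.6 mm of the level's centre, the wedge bearing under the table; each full-height chamber present stands upright (within 3 degrees) on the plate; each short chamber present is in the red tray (horizontal distance between bubble and level_mid below 0.0036 m and contact force between wedge and settling_table above 0.5 N and z of c1_mid in the frame of settling_table between 0.057 and 0.067 m and horizontal distance between each of c1_mid, c2_mid, c3_mid, c4_mid and settling_table below 0.17 m and angle between each of c1_mid, c2_mid, c3_mid, c4_mid's own z axis and vertical below 0.06 rad and z of c2_mid in the frame of settling_table between 0.057 and 0.067 m and z of c3_mid in the frame of settling_table between 0.057 and 0.067 m and z of c4_mid in the frame of settling_table between 0.057 and 0.067 m and x of c5_mid in the frame of reject_tray between -0.106 and 0.106 m and y of c5_mid in the frame of reject_tray between -0.066 and 0.066 m and height (world z) of each of c5_mid, c6_mid below 0.055 m and x of c6_mid in the frame of reject_tray between -0.106 and 0.106 m and y of c6_mid in the frame of reject_tray between -0.066 and 0.066 m); the robot touches nothing.
It fails at once if another bench thing moved by more than 30 mm (distance of any of petri_dish, forceps from where it was at the start of the episode above 0.03 m).
It fails at once if the table shoved by more than 40 mm or tipped by more than 8 degrees (distance of settling_table from where it was at the start of the episode above 0.04 m or angle between settling_table's own z axis and vertical above 0.14 rad).
It fails at once if a chamber dropped or slammed on the table (over 60 N) (contact force between any of c1, c2, c3, c4 and settling_table above 60 N).
Of c1, c2, c3, c4, c5, c6 only 4 to 6 are there at a start; the rules pass over those that are not, and their reading is None.
At some moment in a run one of c1, c2, c3, c4, c5, c6 may be knocked a few centimetres aside while the robot is not near it.
It also fails if it takes over 210 s, if anything falls off the work surface, if the arm or the gripper's body presses on something with over 40 N, if the wrist force passes 120 N, or if a joint passes its speed limit or range.

## Robot

A 6-joint arm with a two-finger parallel gripper is mounted at the origin on the work surface. World frame = base frame: x ahead of the robot, y to its left, z up, the work surface at z = 0. Lengths are in m, angles in rad, forces in N, time in s.
With the tool pointing down it reaches from about 0.35 to 1 m from the base axis. Payload 7.1 kg.
Tool frame: the origin (TCP) lies at the very end of the fingers, on their centre line; the grasp point (between the pads) lies bot.pinch_z behind it (bot.pinch_z is the distance from the TCP to the grasp point, in m); z points along the fingers, y is the line along which they close (so a half turn about z gives the same grasp; the last joint's range is limited). The gripper opens to 85 mm and grips with 20 to 120 N. Pads are 22 mm wide; open, the fingers measure 114 mm over their backs; the gripper's body (76 mm by 85 mm) begins 54 mm behind the grasp point. The pads swing forward as they close: fully open they stand 13 mm farther back than shut.
Start: joints at [-1.343, 0.423, 1.63, -0, 1.089, -0.019], TCP at [0.153, -0.606, 0.231] pointing down, gripper open.
Joint ranges: [-3, 3], [-0.9, 2.11], [0.09, 2.58], [-1.31, 4.45], [0.11, 2.69], [-2.54, 2.54]. Speed limits (rad/s): [2.39, 2.39, 3.01, 3.14, 3.14, 3.14].

## Interface

Orientations are given as a unit quaternion [x, y, z, w].
In Python, from station import bot gives the robot as it stands.
- The arm moves only by the tool move_arm, never from a script. Its argument "targets" is a list of rows, each a list of 3 entries, a list of its own where there are three numbers: the turn, a rotation vector about the tool's x, y, z in degrees, then the shift along the tool's x, y, z in cm, then the finger opening in cm, from 0 to 8.54. In form: [[[rx, ry, rz], [dx, dy, dz], hand], ...]. A call has 1 to 20 rows; each row is the pose to reach, as a shift and turn from the pose commanded when the call began, along the tool's axes at that moment; what a row does not reach only later rows make up. A row lasts 1/8 s, in which the tool goes at most 62.5 mm and 10.7 degrees, less where a joint would pass 70% of its speed; a pose out of reach is approached as far as the arm can. A call with a gripper value outside its range is refused whole. The fingers move at their own pace and stop on an object; "grip_force" is the grip in N (left out, the last holds). Time passes only in rows, so rows that repeat a pose let the fingers close. It gives the time, the measured TCP pose, the force, the opening and the grip force at its end, in the units of the state.
- bot.get_state(): the state, without advancing time (a new reading comes with each control period).
- bot.snapshot(name): name is "scene" or "top" or "wrist"; returns a dict with "frame" (420x560x3 uint8, blue, green, red), "fx", "fy", "cx", "cy" (pixels), "R" (3x3) and "t" (3): a world point X has camera coordinates R X + t. Camera axes: x right, y down, z forward; pixel columns grow to the right and rows downward; lengths in m; the calibration is good to about 2 mm. A picture is of the moment at which its call begins. There is no depth.
- bot.job_done(): hands the job in; it is judged then, once.
The state is a dict: "t": time; "joint_positions": joint angles; "qvel": joint speeds; "joint_torque": joint torques, N m; "position": TCP position; "ee_rot": TCP orientation; "wrist_force": force on the tool from outside, world axes, zero at the start; "torque": the same for the moment, N m; "finger_gap": finger opening in m; "finger_force": force on a finger pad.
Only numpy, scipy, OpenCV 4.12 (cv2) and the standard library are available. Lean on these libraries where they do the work, as an engineer would, in place of code of your own. Each camera call takes 0.05 s, during which the arm holds its last target. There are 200 camera calls.

## Working session

There is one attempt and no reset: what is moved stays moved. The work goes in short steps, Python scripts to look and compute and a tool call to move; the robot and the scene stay as the last step left them, time stands still between calls to the robot, and variables do not carry over. Pictures are saved under pics/ and viewed, at most 14 in all, crops included, and the job is handed in when it is done.

Besides the shell and the picture viewer there is one more tool, called after ">>>" as name([rows], argument=value, ...), one row to a line, values as JSON. move_arm: Moves the arm, as the interface text tells. Its arguments: {"type":"object","properties":{"targets":{"type":"array"},"grip_force":{"type":"number"}},"required":["targets"]}

```bash
mkdir -p pics; ls
python3 - <<'E'
from station import bot
import cv2
for n in("scene","top"):
    s=bot.snapshot(n); cv2.imwrite(f"pics/{n}0.png",cv2.resize(s["frame"],None,fx=1.42,fy=1.42,interpolation=cv2.INTER_CUBIC)); print(n,s["fx"],s["cx"],s["cy"],s["R"],s["t"])
print(bot.pinch_z,bot.get_state())
E
```

```text
pics
scene 451.5710822657416 275.20117124958205 217.73317704079398 [[-0.08463691  0.99628562  0.01586063]
 [ 0.69742113  0.07060122 -0.71317545]
 [-0.71164623 -0.04929943 -0.70080612]] [ 0.0764091  -0.2950168   1.50329006]
top 436.88553189270465 280.69719757464196 205.07804483111894 [[ 0.0170808  -0.99961251  0.02197911]
 [-0.98982189 -0.02001151 -0.14089768]
 [ 0.14128292 -0.01934875 -0.98978016]] [-0.04361983  0.49422143  1.03076304]
0.0187 {'t': 0.1, 'joint_positions': array([-1.34299014e+00,  4.23745035e-01,  1.63061174e+00, -1.55604277e-05,
        1.08860529e+00, -1.90039634e-02]), 'qvel': array([-0.00038822, -0.00163328, -0.00114646,  0.00147787, -0.00049681,
        0.00124083]), 'joint_torque': array([-5.65321934e-04, -5.58428121e+01, -2.82445550e+01, -2.82761965e-05,
        2.96583690e-03,  1.78864633e-05]), 'position': array([ 0.15260204, -0.60557484,  0.23063625]), 'ee_rot': array([ 9.92394575e-01,  1.23095651e-01, -7.82071817e-05, -6.80257598e-04]), 'wrist_force': array([ 0.29317897, -0.12787346, -0.43548752]), 'torque': array([ 0.050852  , -0.01640356,  0.03428613]), 'finger_force': 0.0, 'finger_gap': 0.08550868616836205}
```

View pics/top0.png

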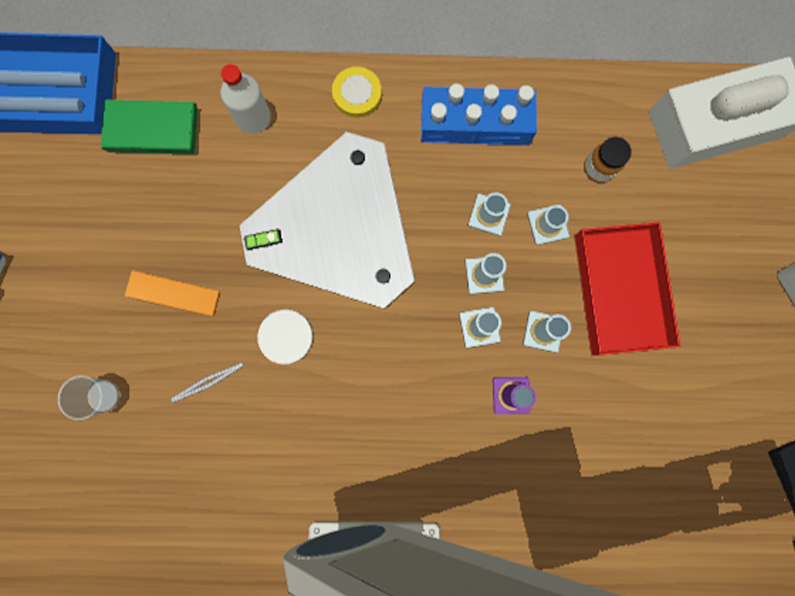

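View pics/scene0.png

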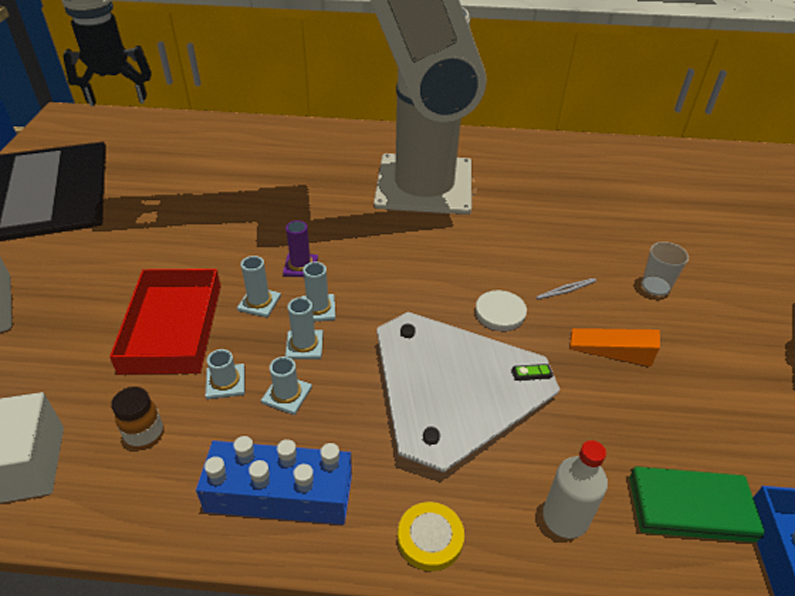

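The top view shows the table with its low corner to the left (level at 263,239; bubble on its right, the high side). The orange wedge is at (172,293), and the scene view shows its thin end facing the table. There are five chambers, with the tray at (630,290). In the scene view, the chambers at (224,370) and possibly (285,380) look short.

```bash
cat > h.py <<'E'
import numpy as np, cv2
from station import bot
from scipy.spatial.transform import Rotation as Rn
def ray(s,u,v,z):
    R=np.array(s["R"]);t=np.array(s["t"]);c=-R.T@t
    d=R.T@np.array([(u-s["cx"])/s["fx"],(v-s["cy"])/s["fy"],1])
    return c+d*(z-c[2])/d[2]
def proj(s,X):
    p=(np.atleast_2d(X)@np.array(s["R"]).T)+np.array(s["t"])
    return np.c_[p[:,0]/p[:,2]*s["fx"]+s["cx"],p[:,1]/p[:,2]*s["fy"]+s["cy"]]
def quad(c,th,a,b,z):  # corners of a rectangle
    r=np.array([[np.cos(th),-np.sin(th)],[np.sin(th),np.cos(th)]])
    return [np.r_[c[:2]+r@np.array([i*a/2,j*b/2]),z] for i,j in((1,1),(-1,1),(-1,-1),(1,-1))]
def rel(p,yaw=None,pitchz=0):
    """shift in tool axes (cm) and turn (deg) from the measured pose to TCP p, tool down with tool y along world angle yaw (mod 180)"""
    st=bot.get_state();R=Rn.from_quat(st["ee_rot"])
    d=R.inv().apply(np.array(p)-st["position"])*100
    y=R.apply([0,1,0]);cur=np.arctan2(y[1],y[0])
    rz=None
    if yaw is not None:
        rz=-np.degrees(yaw-cur); rz=(rz+90)%180-90
    return np.round(d,2),None if rz is None else np.round(rz,1)
E
python3 - <<'E'
from h import *
k=1.42
t=bot.snapshot("top");s=bot.snapshot("scene")
g=lambda c,u,v,z:np.round(ray(c,u/k,v/k,z),4)
print("screws",g(t,358,157,.048),g(t,383,276,.048), "scene",g(s,431,436,.048),g(s,407,331,.048))
print("level",g(t,263,239,.042),g(s,532,372,.042))
print("tops top")
for u,v in((495,203),(554,216),(493,264),(488,321),(558,327)):
  print([g(t,u,v,z)[:2] for z in(.062,.074,.1)])
print("tops scene")
for u,v in((285,366),(221,356),(301,306),(316,270),(254,264)):
  print([g(s,u,v,z)[:2] for z in(.062,.074,.1)])
for n,c in(("t",t),("s",s)):
  hsv=cv2.cvtColor(c["frame"],cv2.COLOR_BGR2HSV)
  for nm,lo,hi in(("or",(8,180,120),(16,255,255)),("green",(35,120,120),(50,255,255))):
    m=cv2.inRange(hsv,lo,hi)
    for ct in cv2.findContours(m,0,1)[0]:
      if cv2.contourArea(ct)>25: print(n,nm,cv2.contourArea(ct),cv2.approxPolyDP(ct,2.5,True)[:,0].tolist())
# red tray rim corners top view
print("tray",[g(t,u,v,.045) for u,v in((576,233),(658,224),(679,345),(593,354))])
c=t["frame"]; 
a=cv2.resize(t["frame"][80:260,80:420],None,fx=2.35,fy=2.35,interpolation=3)
a=cv2.resize(t["frame"][120:290,315:420],None,fx=3.5,fy=3.5,interpolation=3); b=cv2.resize(s["frame"][150:300,130:250],None,fx=3.5,fy=3.5,interpolation=3)
b=cv2.copyMakeBorder(b,0,max(0,a.shape[0]-b.shape[0]),0,0,0)[:a.shape[0]]
cv2.imwrite("pics/ch.png",np.hstack([a,b]))
print(a.shape,b.shape)
E
```

```text
screws [0.7289 0.0409 0.048 ] [ 0.5188 -0.0072  0.048 ] scene [0.7353 0.0444 0.048 ] [ 0.526 -0.005  0.048]
level [0.58   0.2005 0.042 ] [0.5918 0.2034 0.042 ]
tops top
[array([ 0.6474, -0.1967]), array([ 0.6439, -0.1946]), array([ 0.6362, -0.19  ])]
[array([ 0.6268, -0.2981]), array([ 0.6235, -0.2948]), array([ 0.6164, -0.2876])]
[array([ 0.5409, -0.1928]), array([ 0.5386, -0.1907]), array([ 0.5336, -0.1862])]
[array([ 0.444, -0.184]), array([ 0.4428, -0.182 ]), array([ 0.4403, -0.1777])]
[array([ 0.4361, -0.3013]), array([ 0.4351, -0.298 ]), array([ 0.4327, -0.2907])]
tops scene
[array([ 0.6351, -0.1922]), array([ 0.6451, -0.1889]), array([ 0.6666, -0.1819])]
[array([ 0.6245, -0.2984]), array([ 0.6346, -0.2935]), array([ 0.6565, -0.283 ])]
[array([ 0.4979, -0.1921]), array([ 0.51  , -0.1888]), array([ 0.5361, -0.1818])]
[array([ 0.4012, -0.1821]), array([ 0.4147, -0.179 ]), array([ 0.4441, -0.1723])]
[array([ 0.3962, -0.2994]), array([ 0.4099, -0.2945]), array([ 0.4394, -0.2839])]
t or 957.5 [[92, 192], [90, 202], [96, 206], [103, 202], [105, 204], [102, 205], [107, 207], [106, 212], [93, 209], [150, 221], [153, 205]]
t green 103.5 [[193, 162], [192, 170], [187, 168], [187, 164], [174, 166], [174, 173], [195, 169]]
s or 785.0 [[402, 231], [402, 243], [464, 246], [464, 232]]
s green 62.0 [[386, 260], [384, 257], [379, 260], [371, 258], [372, 263]]
tray [array([ 0.602 , -0.3407,  0.045 ]), array([ 0.6213, -0.4852,  0.045 ]), array([ 0.4109, -0.5123,  0.045 ]), array([ 0.393 , -0.3647,  0.045 ])]
(595, 368, 3) (595, 420, 3)
```

View pics/ch.png

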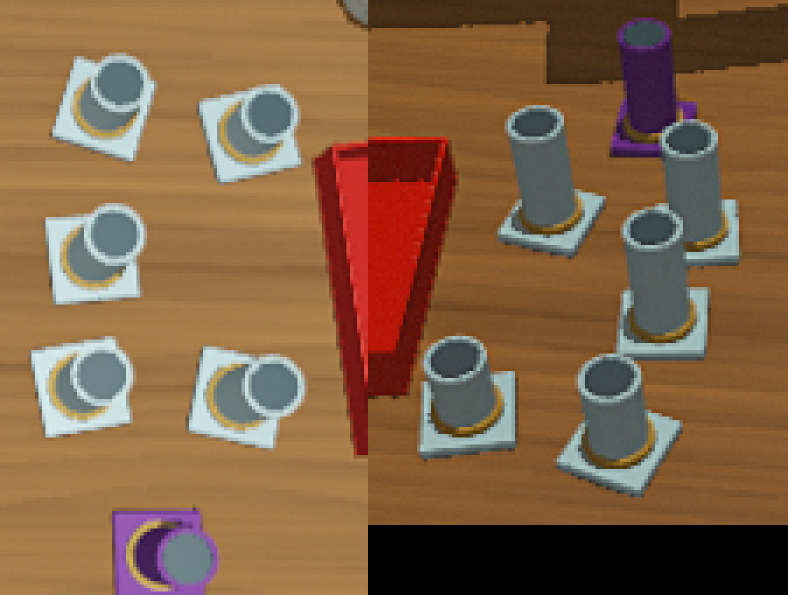

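Heights that agree between the two views: A (0.644,-0.192) is 74 mm and B (0.626,-0.298) is 62 mm, so both are short. C (0.535,-0.184), D (0.442,-0.175) and E (0.436,-0.287) are 100 mm. Next is the wedge pose.

Run:
```python
from h import *
t=bot.snapshot("top");s=bot.snapshot("scene")
P=[ray(t,92,192,.049),ray(t,88.5,209,.049),ray(t,150.5,221,.01),ray(t,154,205,.01)]
print(np.round(P,4))
Q=[ray(s,464.5,232,.049),ray(s,402,231.5,.01)];print("scene near-robot? corners",np.round(Q,4))
th=(P[0]+P[1])/2;tn=(P[2]+P[3])/2;d=(tn-th)[:2];print("len",np.linalg.norm(d),"ang",np.degrees(np.arctan2(d[1],d[0])),"mid",(th+tn)[:2]/2)
g=(th+tn)[:2]/2-.035*d/np.linalg.norm(d);print("grip",g)
yaw=np.arctan2(d[1],d[0])+np.pi/2
print("via",rel([.45,-.1,.25],yaw),"to wedge",rel([g[0],g[1],.2],yaw))
print(bot.get_state()["joint_positions"],"purple",ray(t,523/1.42,397/1.42,.1))
```

```text
[[0.5155 0.4186 0.049 ]
 [0.4743 0.4237 0.049 ]
 [0.4524 0.2861 0.01  ]
 [0.4924 0.2798 0.01  ]]
scene near-robot? corners [[0.4798 0.4288 0.049 ]
 [0.4547 0.2883 0.01  ]]
len 0.14008356877757608 ang -99.25713155776714 mid [0.48365698 0.35205016]
grip [0.48928727 0.38659433]
via (array([ 41.19, -41.79,  -1.87]), np.float64(-66.6)) to wedge (array([ 56.89, -88.01,   3.15]), np.float64(-66.6))
[-1.34296777e+00  4.23364460e-01  1.63016651e+00  1.43919372e-06
  1.08858699e+00 -1.90008484e-02] purple [ 0.32067021 -0.23288336  0.1       ]
```

>>> move_arm([
  [[0, 0, -11], [8, -8, -1], 8.54],
  [[0, 0, -22], [14, -14, -1], 8.54],
  [[0, 0, -33], [22, -22, -2], 8.54],
  [[0, 0, -44], [28, -28, -2], 8.54],
  [[0, 0, -55], [34, -34, -2], 8.54],
  [[0, 0, -66.6], [41.2, -41.8, -1.9], 8.54],
  [[0, 0, -66.6], [41.2, -41.8, -1.9], 8.54],
  [[0, 0, -66.6], [46, -57, -1], 8.54],
  [[0, 0, -66.6], [50, -70, 0], 8.54],
  [[0, 0, -66.6], [56.9, -88, 1.5], 8.54],
  [[0, 0, -66.6], [56.9, -88, 3], 8.54],
  [[0, 0, -66.6], [56.9, -88, 3], 8.54],
  [[0, 0, -66.6], [56.9, -88, 3], 8.54],
  [[0, 0, -66.6], [56.9, -88, 3], 8.54],
  [[0, 0, -66.6], [56.9, -88, 3], 8.54],
  [[0, 0, -66.6], [56.9, -88, 3], 8.54],
])

```text
t: 2.3
position: [0.4784, 0.3232, 0.2072]
ee_rot: [0.762, 0.648, 0.0, 0.0]
wrist_force: [0.8, 0.0, 0.4]
finger_gap: 0.0856
finger_force: 0.0
```

Run:
```python
from h import *
w=bot.snapshot("wrist");cv2.imwrite("pics/w1.png",w["frame"]);st=bot.get_state();print(st["position"],st["ee_rot"],st["joint_positions"])
print("cam",-np.array(w["R"]).T@w["t"],np.array(w["R"]),w["fx"])
yaw=np.radians(-9.26);print(rel([.489,.387,.001],yaw))
```

```text
[0.47986316 0.32976217 0.20696077] [ 0.76118792  0.6485259   0.00251381 -0.00088712] [0.58040945 0.38817659 1.74917102 0.00283924 0.99948024 0.73837758]
cam [0.49151114 0.40394873 0.35034146] [[ 9.86920190e-01 -1.61207950e-01  7.31898092e-04]
 [-1.53186691e-01 -9.36380052e-01  3.15794612e-01]
 [-5.02232671e-02 -3.11776195e-01 -9.48827291e-01]] 356.39575576597537
(array([ 5.69, -0.05, 20.62]), np.float64(0.1))
```

View pics/w1.png

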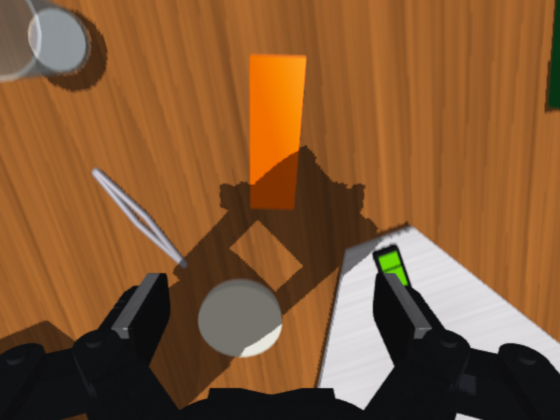

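The wrist view shows the wedge with its thin end toward me at (251–294,209) and its thick end at (250–306,55). The table corner with the level is at (392,265).

Run:
```python
from h import *
w=bot.snapshot("wrist");f=w["frame"]
hsv=cv2.cvtColor(f,cv2.COLOR_BGR2HSV);m=cv2.inRange(hsv,(8,220,40),(18,255,255))
m=cv2.morphologyEx(m,cv2.MORPH_OPEN,np.ones((5,5)))
ct=max(cv2.findContours(m,0,1)[0],key=cv2.contourArea);print(cv2.contourArea(ct),cv2.approxPolyDP(ct,6,True)[:,0].tolist())
a=cv2.approxPolyDP(ct,6,True)[:,0].astype(float)
for p in a:
  print(p,ray(w,*p,.01).round(4),ray(w,*p,.049).round(4))
st=bot.get_state();print(st["position"])
print("low corner cut edge",ray(w,345,249,.03),ray(w,412,226,.03))
```

```text
7281.5 [[250, 67], [250, 216], [292, 217], [303, 70]]
[250.  67.] [0.4775 0.43   0.01  ] [0.4792 0.4277 0.049 ]
[250. 216.] [0.4524 0.2908 0.01  ] [0.457  0.3044 0.049 ]
[292. 217.] [0.4944 0.2829 0.01  ] [0.4942 0.2974 0.049 ]
[303.  70.] [0.5239 0.42   0.01  ] [0.5203 0.4188 0.049 ]
[0.47905549 0.32632813 0.20683837]
low corner cut edge [0.54115445 0.24862102 0.03      ] [0.60742994 0.26255084 0.03      ]
```

Run:
```python
from h import *
print(rel([.492,.3885,.006],np.radians(-10.5)),bot.get_state()["position"])
```

```text
(array([ 6.3 ,  0.28, 20.1 ]), np.float64(1.5)) [0.47905549 0.32632813 0.20683837]
```

>>> move_arm([
  [[0, 0, 1.5], [3, 0.1, 3], 8.54],
  [[0, 0, 1.5], [6.3, 0.3, 8], 8.54],
  [[0, 0, 1.5], [6.3, 0.3, 13], 8.54],
  [[0, 0, 1.5], [6.3, 0.3, 13], 8.54],
  [[0, 0, 1.5], [6.3, 0.3, 13], 8.54],
  [[0, 0, 1.5], [6.3, 0.3, 13], 8.54],
])

```text
t: 3.15
position: [0.4929, 0.3832, 0.08]
ee_rot: [0.77, 0.637, 0.002, 0.0]
wrist_force: [1.3, -0.1, 0.2]
finger_gap: 0.0852
finger_force: 0.0
```

Run:
```python
from h import *
print(rel([.492,.3885,.006],np.radians(-10.5)),bot.get_state()["position"])
```

```text
(array([ 0.48, -0.21,  7.4 ]), np.float64(-0.3)) [0.49290962 0.38322686 0.07995303]
```

>>> move_arm([
  [[0, 0, 0], [0.3, -0.2, 3], 8.54],
  [[0, 0, 0], [0.4, -0.2, 6], 8.54],
  [[0, 0, 0], [0.4, -0.2, 7.2], 8.54],
  [[0, 0, 0], [0.4, -0.2, 7.2], 8.54],
  [[0, 0, 0], [0.4, -0.2, 7.2], 3.5],
  [[0, 0, 0], [0.4, -0.2, 7.2], 3.5],
  [[0, 0, 0], [0.4, -0.2, 7.2], 3.5],
  [[0, 0, 0], [0.4, -0.2, 7.2], 3.5],
  [[0, 0, 0], [0.4, -0.2, 7.2], 3.5],
  [[0, 0, 0], [0.4, -0.2, 7.2], 3.5],
  [[0, 0, 0], [0.4, -0.2, 7.2], 3.5],
  [[0, 0, 0], [0.4, -0.2, 6.5], 3.5],
  [[0, 0, 0], [0.4, -0.2, 5.7], 3.5],
  [[0, 0, 0], [0.4, -0.2, 5.7], 3.5],
], grip_force=50)

```text
t: 4.9
position: [0.4906, 0.3873, 0.0211]
ee_rot: [0.77, 0.638, 0.001, 0.0]
wrist_force: [-0.1, 0.0, -2.0]
finger_gap: 0.0432
finger_force: 51.3
```

Run:
```python
from h import *
print(rel([.548,.393,.019],np.radians(12.5)),bot.get_state()["position"])
t=bot.snapshot("top")
hsv=cv2.cvtColor(t["frame"],cv2.COLOR_BGR2HSV);print(bot.get_state()["finger_force"])
f=cv2.resize(t["frame"][70:240,60:300],None,fx=3.3,fy=3.3,interpolation=3);cv2.imwrite("pics/t2.png",f)
```

```text
(array([1.64, 5.54, 0.21]), np.float64(-23.3)) [0.49056198 0.38725338 0.02107148]
51.30032811546698
```

View pics/t2.png

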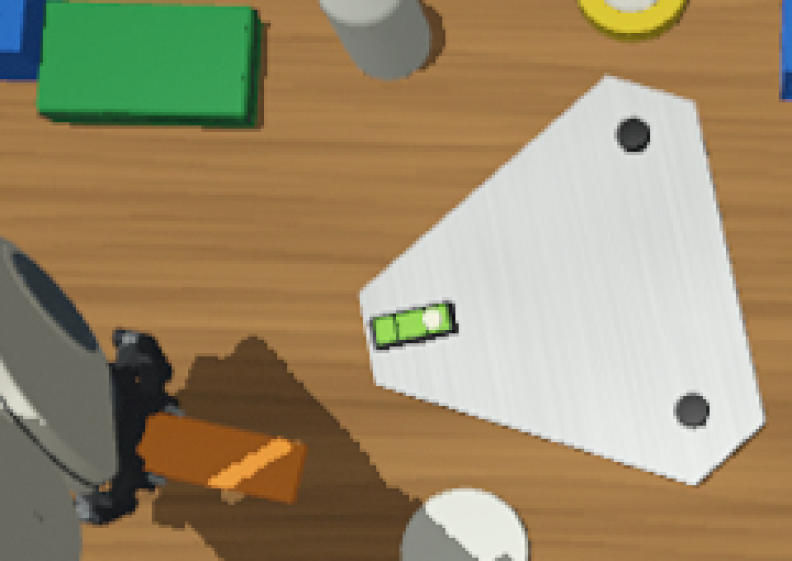

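The wedge is held and lifted. The crop shows the table outline clearly, with corners at (361,291), (376,385), (606,75), (695,101), (764,420) and (695,485), and screws at (633,134) and (692,410). I'll fit the table pose to these.

```bash
cat >> h.py <<'E'
from scipy.optimize import least_squares
def tcorners(z=.012):
    o=[]
    for a in(0,120,240):
        a=np.radians(a);r=np.array([[np.cos(a),-np.sin(a)],[np.sin(a),np.cos(a)]])
        o+=[np.r_[r@[.165,-.035],z],np.r_[r@[.165,.035],z]]
    return np.array(o)
def tpose(p): # x,y,yaw,tilt(down toward +x),z of origin
    return Rn.from_euler("z",p[2])*Rn.from_euler("y",p[3])
E
python3 - <<'E'
from h import *
t=bot.snapshot("top")
px=np.array([(361,291),(376,385),(695,485),(764,420),(695,101),(606,75),(692,410),(633,134)])/3.3+[60,70]
M=np.vstack([tcorners(),[[-.062,-.108,.024],[-.062,.108,.024]]])
# order of outline: corner at +x has (y=-.035),( +.035); find best cyclic ordering
best=None
for perm in([0,1,2,3,4,5,6,7],[1,0,5,4,3,2,7,6]):
    def f(p): return (proj(t,tpose(p).apply(M[perm])+[p[0],p[1],p[4]])-px).ravel().tolist()+[(p[4]-.0255)/.002*1.0,(p[3]-.045)/.015]
    r=least_squares(f,[.61,.077,np.radians(103),.045,.0255])
    if best is None or r.cost<best.cost: best=r
p=best.x;print(best.cost,p,np.degrees(p[2:4]));print(np.array(best.fun).round(1))
print("low edge",tpose(p).apply([.165,0,0])+[p[0],p[1],p[4]])
np.save("table.npy",p)
s=bot.snapshot("scene");print(proj(s,tpose(p).apply(M)+[p[0],p[1],p[4]])*1.42)
E
```

```text
7266.093730547603 [ 6.17158766e-01  7.84980816e-02  1.81384280e+00 -3.13334029e-02
  8.63920864e-04] [103.92553722  -1.79527174]
[ -0.2  -0.4   0.6  -2.1   0.4  -2.4  -0.1  -1.4  -1.2   1.9  -0.1   1.6
 -18.1 -83.3  18.5  82.  -12.3  -5.1]
low edge [0.57746925 0.23857001 0.00603309]
[[557.13080715 392.78946698]
 [543.16635219 360.51522214]
 [404.84506775 324.04676354]
 [374.33273945 342.451888  ]
 [397.92180905 465.87570163]
 [442.98409628 480.59564337]
 [429.39642197 446.5523655 ]
 [404.50171317 341.40252884]]
```

Run:
```python
from h import *
t=bot.snapshot("top")
px=np.array([(361,291),(376,385),(695,485),(764,420),(695,101),(606,75),(692,410),(633,134)])/3.3+[60,70]
M=np.vstack([tcorners(),[[-.062,.108,.024],[-.062,-.108,.024]]])
def f(p): return (proj(t,tpose(p).apply(M)+[p[0],p[1],p[4]])-px).ravel().tolist()+[(p[4]-.0255)/.002,(p[3]-.045)/.015]
r=least_squares(f,[.61,.077,np.radians(103),.045,.0255])
p=r.x;print(r.cost,p,np.degrees(p[2:4]));print(r.fun.round(1))
print("low edge",tpose(p).apply([.165,0,0])+[p[0],p[1],p[4]])
np.save("table.npy",p)
s=bot.snapshot("scene");print(proj(s,tpose(p).apply(M)+[p[0],p[1],p[4]])*1.42)
u=np.array([np.cos(p[2]),np.sin(p[2])]);E=(tpose(p).apply([.165,0,0])+[p[0],p[1],p[4]])[:2]
for sd in(.02,0,-.03,-.05): print(sd,E+(sd+.107)*u)
g=E+.127*u
print(rel([*g,.016],p[2]-np.pi/2))
```

```text
1.3500785342980515 [0.60964827 0.07624601 1.80094307 0.04958503 0.0251885 ] [103.1864369    2.84101288]
[-0.8  0.7 -0.3 -0.6  0.1 -0.2  0.5  0.2 -0.1  0.3  0.5  0.2  0.2  0.
 -0.1 -0.6 -0.2  0.3]
low edge [0.57205466 0.23669799 0.01701033]
[[557.27594668 385.82023554]
 [543.7682544  353.69687551]
 [406.01342982 309.37807539]
 [374.86141129 325.34448923]
 [396.77953342 448.00852853]
 [442.18256646 465.02184065]
 [405.89133644 325.94512314]
 [429.52827071 430.40783236]]
0.02 [0.54308337 0.36034937]
0 [0.54764578 0.34087671]
-0.03 [0.55448939 0.31166773]
-0.05 [0.5590518  0.29219507]
(array([-1.61,  5.71,  0.4 ]), np.float64(-23.9))
```

>>> move_arm([
  [[0, 0, -6], [-0.2, 1.5, 0], 3.5],
  [[0, 0, -12], [-0.3, 3, 0], 3.5],
  [[0, 0, -18], [-0.5, 4.5, 0], 3.5],
  [[0, 0, -23.9], [-0.7, 5.4, 0], 3.5],
  [[0, 0, -23.9], [-0.7, 5.4, 0], 3.5],
  [[0, 0, -23.9], [-0.7, 5.4, 0.5], 3.5],
  [[0, 0, -23.9], [-0.7, 5.4, 1], 3.5],
  [[0, 0, -23.9], [-0.7, 5.4, 1.2], 3.5],
  [[0, 0, -23.9], [-0.7, 5.4, 1.3], 3.5],
  [[0, 0, -23.9], [-0.7, 5.4, 1.3], 3.5],
])

```text
t: 6.4
position: [0.5419, 0.3701, 0.0073]
ee_rot: [0.622, 0.783, -0.0, -0.0]
wrist_force: [-0.2, -0.4, -3.1]
finger_gap: 0.043
finger_force: 51.2
```

Run:
```python
from h import *
p=np.load("table.npy")
u=np.array([np.cos(p[2]),np.sin(p[2])]);E=(tpose(p).apply([.165,0,0])+[p[0],p[1],p[4]])[:2]
for sd in(0,-.04,-.055): print(sd,rel([*(E+(sd+.105)*u),.006],p[2]-np.pi/2))
print(bot.get_state()["position"],bot.get_state()["wrist_force"])
t=bot.snapshot("top");f=cv2.resize(t["frame"][90:240,60:240],None,fx=4,fy=4,interpolation=3);cv2.imwrite("pics/t3.png",f)
```

```text
0 (array([-3.17, -0.1 ,  0.13]), np.float64(-0.0))
-0.04 (array([-7.17, -0.1 ,  0.13]), np.float64(-0.0))
-0.055 (array([-8.67, -0.1 ,  0.13]), np.float64(-0.0))
[0.5419027  0.37006336 0.00726145] [-0.16309813 -0.41541116 -3.06924652]
```

View pics/t3.png

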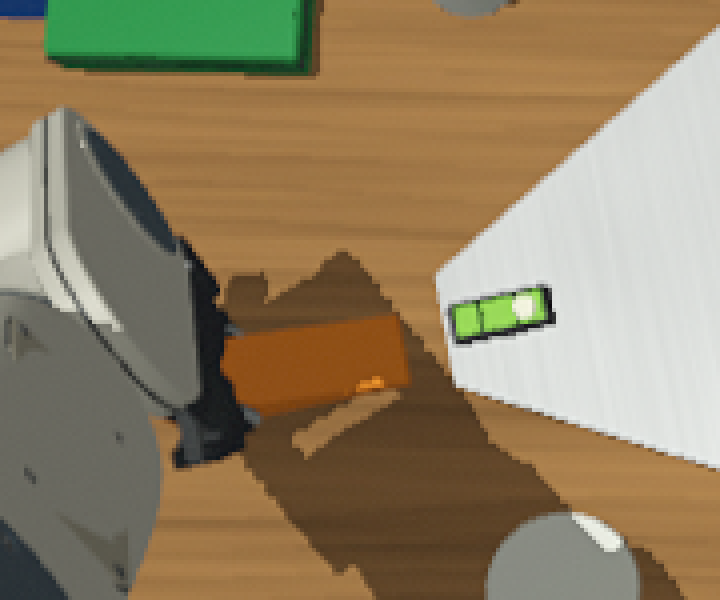

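>>> move_arm([
  [[0, 0, 0], [0, 0.5, 0.1], 3.5],
  [[0, 0, 0], [0, 0.5, 0.15], 3.5],
  [[0, 0, 0], [0, 0.5, 0.15], 3.5],
])

```text
t: 6.82
position: [0.5476, 0.3714, 0.0067]
ee_rot: [0.622, 0.783, 0.001, 0.0]
wrist_force: [-1.4, -0.6, 4.7]
finger_gap: 0.043
finger_force: 52.2
```

>>> move_arm([
  [[0, 0, 0], [-1, 0, 0], 3.5],
  [[0, 0, 0], [-2, 0, 0], 3.5],
  [[0, 0, 0], [-2.5, 0, 0], 3.5],
  [[0, 0, 0], [-3, 0, 0], 3.5],
  [[0, 0, 0], [-3.5, 0, 0], 3.5],
  [[0, 0, 0], [-4, 0, 0], 3.5],
  [[0, 0, 0], [-4, 0, 0], 3.5],
])

```text
t: 7.7
position: [0.5571, 0.3321, 0.0067]
ee_rot: [0.622, 0.783, 0.001, 0.0]
wrist_force: [0.3, 1.9, 6.4]
finger_gap: 0.0435
finger_force: 52.3
```

>>> move_arm([
  [[0, 0, 0], [-0.5, 0, 0], 3.5],
  [[0, 0, 0], [-1, 0, 0], 3.5],
  [[0, 0, 0], [-1.5, 0, 0], 3.5],
  [[0, 0, 0], [-2, 0, 0], 3.5],
  [[0, 0, 0], [-2, 0, 0], 3.5],
  [[0, 0, 0], [-2, 0, 0], 3.5],
])

```text
t: 8.45
position: [0.5616, 0.314, 0.0067]
ee_rot: [0.622, 0.783, 0.002, 0.0]
wrist_force: [-0.2, 7.5, 5.6]
finger_gap: 0.0436
finger_force: 52.1
```

```bash
cat >> h.py <<'E'
def bubble(s,z=.047,around=None,dbg=None):
    """signed bubble offset along table x (mm) from window centre"""
    p=np.load("table.npy");f=s["frame"]
    k=6;c0=proj(s,[p[0]+.128*np.cos(p[2]),p[1]+.128*np.sin(p[2]),.04])[0]
    x0,y0=(c0-[40,32]).astype(int);x0=max(x0,0);y0=max(y0,0)
    im=cv2.resize(f[y0:y0+64,x0:x0+80],None,fx=k,fy=k,interpolation=cv2.INTER_CUBIC)
    hsv=cv2.cvtColor(im,cv2.COLOR_BGR2HSV)
    g=cv2.inRange(hsv,(30,110,90),(60,255,255))
    g=cv2.morphologyEx(g,cv2.MORPH_CLOSE,np.ones((40,40)))
    n,l,st,ce=cv2.connectedComponentsWithStats(g);i=1+np.argmax(st[1:,4]);g=np.uint8(l==i)*255
    ct=max(cv2.findContours(g,0,1)[0],key=cv2.contourArea);rect=cv2.minAreaRect(ct)
    w=cv2.bitwise_and(cv2.inRange(hsv,(0,0,170),(180,110,255)),np.uint8(cv2.drawContours(np.zeros_like(g),[cv2.boxPoints(rect).astype(int)],0,255,-1)))
    w=cv2.erode(w,np.ones((3,3)));n,l,st,cw=cv2.connectedComponentsWithStats(w)
    if n<2: print("no bubble");return None
    i=1+np.argmax(st[1:,4])
    un=lambda q:ray(s,(q[0]+.5)/k-.5+x0,(q[1]+.5)/k-.5+y0,z)
    A=un(rect[0]);B=un(cw[i]);u=np.array([np.cos(p[2]),np.sin(p[2])])
    c=cv2.boxPoints(rect);sz=[np.linalg.norm(un(c[0])-un(c[1])),np.linalg.norm(un(c[1])-un(c[2]))]
    if dbg: cv2.drawContours(im,[c.astype(int)],0,(0,0,255),1);cv2.circle(im,tuple(cw[i].astype(int)),3,(255,0,0),-1);cv2.imwrite(dbg,im)
    return 1000*float((B-A)[:2]@u),np.array(sz).round(4),st[i,4],A.round(4)
E
python3 - <<'E'
from h import *
t=bot.snapshot("top");print(bubble(t,dbg="pics/b1.png"));s=bot.snapshot("scene");print(bubble(s,dbg="pics/b2.png"))
a=cv2.imread("pics/b1.png");b=cv2.imread("pics/b2.png");h=min(a.shape[0],b.shape[0]);o=np.hstack([a[:h],b[:h]]);cv2.imwrite("pics/b.png",cv2.resize(o,(800,int(800*o.shape[0]/o.shape[1]))))
E
```

```text
(-14.687124239862932, array([0.0555, 0.0211]), np.int32(1088), array([0.5803, 0.2008, 0.047 ]))
(-14.079974159076695, array([0.0549, 0.0207]), np.int32(657), array([0.5897, 0.2025, 0.047 ]))
```

View pics/b.png

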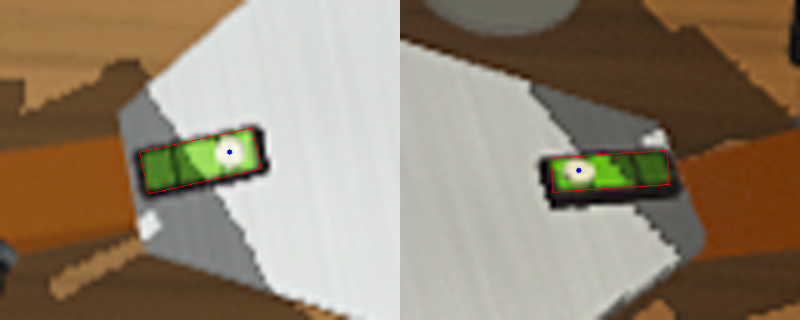

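>>> move_arm([
  [[0, 0, 0], [-0.4, 0, 0], 3.5],
  [[0, 0, 0], [-0.8, 0, 0], 3.5],
  [[0, 0, 0], [-1.2, 0, 0], 3.5],
  [[0, 0, 0], [-1.2, 0, 0], 3.5],
  [[0, 0, 0], [-1.2, 0, 0], 3.5],
  [[0, 0, 0], [-1.2, 0, 0], 3.5],
  [[0, 0, 0], [-1.2, 0, 0], 3.5],
  [[0, 0, 0], [-1.2, 0, 0], 3.5],
  [[0, 0, 0], [-1.2, 0, 0], 3.5],
  [[0, 0, 0], [-1.2, 0, 0], 3.5],
  [[0, 0, 0], [-1.2, 0, 0], 3.5],
  [[0, 0, 0], [-1.2, 0, 0], 3.5],
])

```text
t: 10.05
position: [0.5642, 0.3025, 0.0067]
ee_rot: [0.622, 0.783, 0.002, 0.0]
wrist_force: [-1.8, 9.2, 3.8]
finger_gap: 0.0432
finger_force: 52.1
```

Run:
```python
from h import *
print(bubble(bot.snapshot("top")),bubble(bot.snapshot("scene")))
```

```text
(-14.721426601718425, array([0.0551, 0.0216]), np.int32(1071), array([0.5817, 0.2009, 0.047 ])) (-13.63502246514307, array([0.0555, 0.0206]), np.int32(661), array([0.5891, 0.2022, 0.047 ]))
```

>>> move_arm([
  [[0, 0, 0], [-0.4, 0, 0], 3.5],
  [[0, 0, 0], [-0.8, 0, 0], 3.5],
  [[0, 0, 0], [-1.2, 0, 0], 3.5],
  [[0, 0, 0], [-1.2, 0, 0], 3.5],
  [[0, 0, 0], [-1.2, 0, 0], 3.5],
  [[0, 0, 0], [-1.2, 0, 0], 3.5],
  [[0, 0, 0], [-1.2, 0, 0], 3.5],
  [[0, 0, 0], [-1.2, 0, 0], 3.5],
  [[0, 0, 0], [-1.2, 0, 0], 3.5],
  [[0, 0, 0], [-1.2, 0, 0], 3.5],
  [[0, 0, 0], [-1.2, 0, 0], 3.5],
  [[0, 0, 0], [-1.2, 0, 0], 3.5],
  [[0, 0, 0], [-1.2, 0, 0], 3.5],
  [[0, 0, 0], [-1.2, 0, 0], 3.5],
  [[0, 0, 0], [-1.2, 0, 0], 3.5],
])

```text
t: 12.02
position: [0.5669, 0.2908, 0.0067]
ee_rot: [0.622, 0.783, 0.002, 0.0]
wrist_force: [-1.5, 9.1, 4.0]
finger_gap: 0.0432
finger_force: 52.1
```

Run:
```python
from h import *
print(bubble(bot.snapshot("top")),bubble(bot.snapshot("scene")))
```

```text
no bubble
no bubble
None None
```

Run:
```python
from h import *
o=[]
for n in("top","scene"):
  s=bot.snapshot(n);p=np.load("table.npy");c=proj(s,[p[0]+.128*np.cos(p[2]),p[1]+.128*np.sin(p[2]),.04])[0].astype(int)
  o.append(cv2.resize(s["frame"][c[1]-25:c[1]+25,c[0]-33:c[0]+33],None,fx=6,fy=6,interpolation=3))
cv2.imwrite("pics/b3.png",np.hstack(o))
```

```text
(no output)
```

View pics/b3.png

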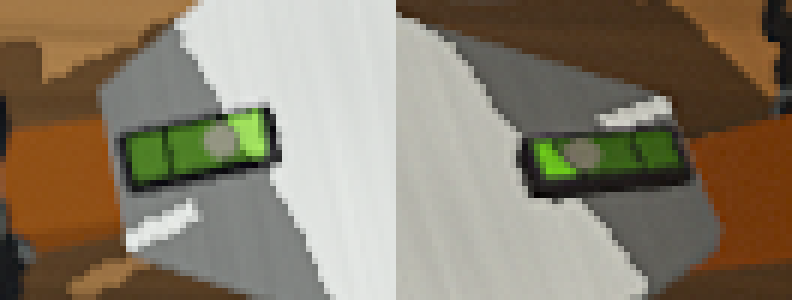

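In both crops the bubble has moved toward the middle (222,140 in the left crop) but lies in the gripper's shadow. I'll switch the detection to low saturation.

```bash
sed -i 's/(0,0,170),(180,110,255)/(0,0,70),(180,110,255)/; s/w=cv2.erode(w,np.ones((3,3)))/w=cv2.morphologyEx(w,cv2.MORPH_OPEN,np.ones((15,15)))/; s/g=cv2.inRange(hsv,(30,110,90),(60,255,255))/g=cv2.inRange(hsv,(30,110,60),(60,255,255))/' h.py
python3 - <<'E'
from h import *
print(bubble(bot.snapshot("top")),bubble(bot.snapshot("scene")))
E
```

```text
(-8.898314698733182, array([0.0569, 0.0217]), np.int32(941), array([0.5817, 0.2006, 0.047 ])) (-8.831530922079931, array([0.0581, 0.0215]), np.int32(843), array([0.5849, 0.2027, 0.047 ]))
```

>>> move_arm([
  [[0, 0, 0], [-0.3, 0, 0], 3.5],
  [[0, 0, 0], [-0.6, 0, 0], 3.5],
  [[0, 0, 0], [-0.9, 0, 0], 3.5],
  [[0, 0, 0], [-1.1, 0, 0], 3.5],
  [[0, 0, 0], [-1.1, 0, 0], 3.5],
  [[0, 0, 0], [-1.1, 0, 0], 3.5],
  [[0, 0, 0], [-1.1, 0, 0], 3.5],
  [[0, 0, 0], [-1.1, 0, 0], 3.5],
  [[0, 0, 0], [-1.1, 0, 0], 3.5],
  [[0, 0, 0], [-1.1, 0, 0], 3.5],
  [[0, 0, 0], [-1.1, 0, 0], 3.5],
  [[0, 0, 0], [-1.1, 0, 0], 3.5],
  [[0, 0, 0], [-1.1, 0, 0], 3.5],
  [[0, 0, 0], [-1.1, 0, 0], 3.5],
  [[0, 0, 0], [-1.1, 0, 0], 3.5],
  [[0, 0, 0], [-1.1, 0, 0], 3.5],
  [[0, 0, 0], [-1.1, 0, 0], 3.5],
  [[0, 0, 0], [-1.1, 0, 0], 3.5],
  [[0, 0, 0], [-1.1, 0, 0], 3.5],
])

```text
t: 14.7
position: [0.5694, 0.2802, 0.0067]
ee_rot: [0.622, 0.783, 0.002, -0.0]
wrist_force: [-2.0, 11.6, 5.0]
finger_gap: 0.0436
finger_force: 52.0
```

Run:
```python
from h import *
print(bubble(bot.snapshot("top")),bubble(bot.snapshot("scene")))
```

```text
(-1.3909118649247014, array([0.0572, 0.0208]), np.int32(1027), array([0.5828, 0.2008, 0.047 ])) (-1.7264891583846043, array([0.0579, 0.0209]), np.int32(814), array([0.5832, 0.2031, 0.047 ]))
```

>>> move_arm([
  [[0, 0, 0], [-0.2, 0, 0], 3.5],
  [[0, 0, 0], [-0.2, 0, 0], 3.5],
  [[0, 0, 0], [-0.2, 0, 0], 3.5],
  [[0, 0, 0], [-0.2, 0, 0], 8.5],
  [[0, 0, 0], [-0.2, 0, 0], 8.5],
  [[0, 0, 0], [-0.2, 0, 0], 8.5],
  [[0, 0, 0], [-0.2, 0, 0], 8.5],
  [[0, 0, 0], [-0.2, 0, 0], 8.5],
  [[0, 0, 0], [-0.2, 0, -1], 8.5],
  [[0, 0, 0], [-0.2, 0, -4], 8.5],
  [[0, 0, 0], [-0.2, 0, -9], 8.5],
  [[0, 0, 0], [-0.2, 0, -15], 8.5],
  [[0, 0, 0], [-0.2, 0, -19], 8.5],
  [[0, 0, 0], [-0.2, 0, -20], 8.5],
  [[0, 0, 0], [-0.2, 0, -20], 8.5],
  [[0, 0, 0], [-0.2, 0, -20], 8.5],
  [[0, 0, 0], [-0.2, 0, -20], 8.5],
  [[0, 0, 0], [-0.2, 0, -20], 8.5],
])

```text
t: 17.05
position: [0.5685, 0.2765, 0.2047]
ee_rot: [0.622, 0.783, -0.001, -0.0]
wrist_force: [0.4, -0.4, -0.2]
finger_gap: 0.0849
finger_force: 0.0
```

Run:
```python
from h import *
print(bubble(bot.snapshot("top")),bubble(bot.snapshot("scene")))
w=bot.snapshot("wrist");cv2.imwrite("pics/w4.png",w["frame"]);np.savez("w4.npz",**w)
st=bot.get_state();print(st["position"],st["joint_positions"])
```

```text
(-0.46099376421590066, array([0.0563, 0.0211]), np.int32(1025), array([0.5829, 0.2014, 0.047 ])) (0.09028856342501139, array([0.0577, 0.0199]), np.int32(851), array([0.5829, 0.2032, 0.047 ]))
[0.56878445 0.27662291 0.20535496] [ 4.33847329e-01  4.63178732e-01  1.63186743e+00 -6.63035387e-06
  1.04721704e+00  2.04475121e-01]
```

View pics/w4.png

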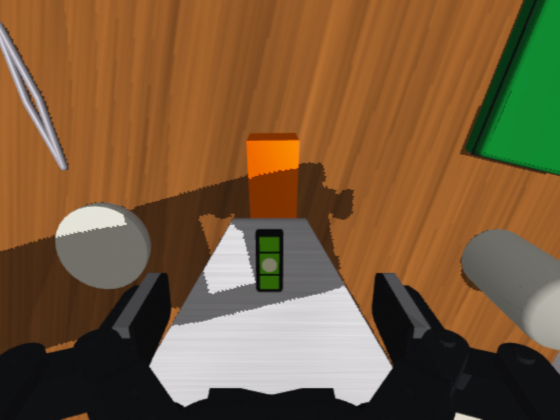

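The bubble sits at (269,265), between the lines at about 252 and 276, so it is centred (both cameras measure within 0.5 mm). Next, check the chambers haven't moved and go to D.

```bash
cat >> h.py <<'E'
CH=dict(A=(.644,-.192,.074),B=(.6255,-.298,.062),C=(.535,-.184,.1),D=(.442,-.175,.1),E=(.4365,-.2875,.1))
def moved(names):
    t=bot.snapshot("top");a=cv2.resize(cv2.imread("pics/top0.png"),(560,420),interpolation=cv2.INTER_AREA)
    d=np.abs(cv2.GaussianBlur(t["frame"],(5,5),0).astype(int)-cv2.GaussianBlur(a,(5,5),0)).mean(2)
    for n in names:
        u,v=proj(t,[*CH[n][:2],.04])[0].astype(int);q=d[v-22:v+22,u-22:u+22];print(n,round(q.mean(),1),round(np.percentile(q,95),1))
    return t
E
python3 - <<'E'
from h import *
moved("ABCDE")
print(rel([.442,-.175,.25],np.radians(13)))
p=np.load("table.npy");Rz=Rn.from_euler("z",p[2])
t=bot.snapshot("top");_,_,_,A=bubble(t);s=bot.snapshot("scene");B=bubble(s,z=.047)[3];print(A,B)
o=(A+B)/2-Rz.apply([.128,0,0])
for q in((-.035,-.042),(-.035,.042),(.042,0)): print(q,(o+Rz.apply([*q,0]))[:2].round(4))
E
```

```text
A 1.4 3.8
B 1.5 4.0
C 1.6 4.3
D 1.8 5.0
E 1.7 5.0
(array([-41.1 , -22.62,  -4.44]), np.float64(0.1))
[0.5829 0.2013 0.047 ] [0.5828 0.2032 0.047 ]
(-0.035, -0.042) [0.6609 0.0531]
(-0.035, 0.042) [0.5791 0.034 ]
(0.042, 0) [0.6025 0.1185]
```

>>> move_arm([
  [[0, 0, 0], [-3, -2, -4.5], 6.5],
  [[0, 0, 0], [-8, -5, -4.5], 6.5],
  [[0, 0, 0], [-13, -8, -4.5], 6.5],
  [[0, 0, 0], [-18, -11, -4.5], 6.5],
  [[0, 0, 0], [-24, -14, -4.5], 6.5],
  [[0, 0, 0], [-30, -17, -4.5], 6.5],
  [[0, 0, 0], [-36, -20, -4.5], 6.5],
  [[0, 0, 0], [-41.1, -22.6, -4.5], 6.5],
  [[0, 0, 0], [-41.1, -22.6, -4.5], 6.5],
  [[0, 0, 0], [-41.1, -22.6, -4.5], 6.5],
  [[0, 0, 0], [-41.1, -22.6, -4.5], 6.5],
  [[0, 0, 0], [-41.1, -22.6, -4.5], 6.5],
  [[0, 0, 0], [-41.1, -22.6, -4.5], 6.5],
  [[0, 0, 0], [-41.1, -22.6, -4.5], 6.5],
])

```text
t: 19.1
position: [0.4424, -0.1745, 0.2508]
ee_rot: [0.621, 0.784, 0.0, -0.0]
wrist_force: [-0.0, 0.2, -0.1]
finger_gap: 0.065
finger_force: 0.0
```

Run:
```python
from h import *
print(rel([.442,-.175,.051],np.radians(13)),bot.get_state()["position"])
w=bot.snapshot("wrist");cv2.imwrite("pics/w5.png",w["frame"])
for n,c in CH.items(): print(n,proj(w,[*c]).round())
```

```text
(array([-0.04, -0.05, 19.98]), np.float64(0.2)) [ 0.44240217 -0.1744591   0.25077768]
A [[467. 241.]]
B [[407. 319.]]
C [[370. 220.]]
D [[270. 187.]]
E [[238. 297.]]
```

View pics/w5.png

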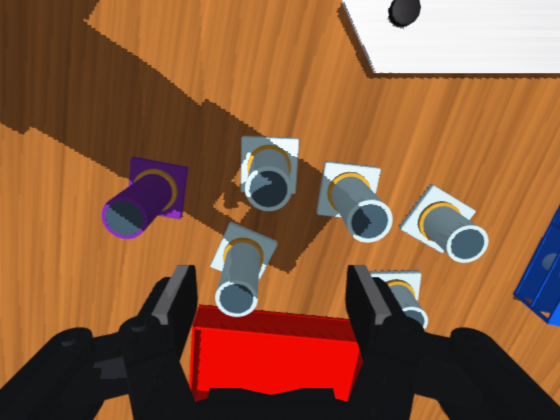

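All the tube tops match the predicted pixels (D at 268,189, E at 237,298, C at 370,221, A at 467,243). Now descend and grasp D.

>>> move_arm([
  [[0, 0, 0], [0, 0, 5], 6.5],
  [[0, 0, 0], [0, 0, 10], 6.5],
  [[0, 0, 0], [0, 0, 15], 6.5],
  [[0, 0, 0], [0, 0, 18], 6.5],
  [[0, 0, 0], [0, 0, 20], 6.5],
  [[0, 0, 0], [0, 0, 20], 6.5],
  [[0, 0, 0], [0, 0, 20], 3.5],
  [[0, 0, 0], [0, 0, 20], 3.5],
  [[0, 0, 0], [0, 0, 20], 3.5],
  [[0, 0, 0], [0, 0, 20], 3.5],
  [[0, 0, 0], [0, 0, 20], 3.5],
  [[0, 0, 0], [0, 0, 20], 3.5],
  [[0, 0, 0], [0, 0, 18], 3.5],
  [[0, 0, 0], [0, 0, 14], 3.5],
  [[0, 0, 0], [0, 0, 9], 3.5],
  [[0, 0, 0], [0, 0, 4], 3.5],
  [[0, 0, 0], [0, 0, 1], 3.5],
  [[0, 0, 0], [0, 0, 1], 3.5],
], grip_force=40)

```text
t: 21.4
position: [0.4435, -0.1755, 0.2431]
ee_rot: [0.622, 0.783, 0.001, 0.003]
wrist_force: [0.5, 0.4, -1.0]
finger_gap: 0.0391
finger_force: 41.5
```

Run:
```python
from h import *
st=bot.get_state();print(st["position"],st["wrist_force"],st["finger_gap"])
print(rel([.661,.053,.24],np.radians(13)))
```

```text
[ 0.44349342 -0.17546029  0.2431294 ] [ 0.52752218  0.43209395 -1.02991564] 0.039148499964066455
(array([17.3 , 26.37,  0.37]), np.float64(0.1))
```

>>> move_arm([
  [[0, 0, 0], [2, 3, 0], 3.5],
  [[0, 0, 0], [5, 7, 0], 3.5],
  [[0, 0, 0], [8, 12, 0.1], 3.5],
  [[0, 0, 0], [11, 17, 0.2], 3.5],
  [[0, 0, 0], [14, 22, 0.3], 3.5],
  [[0, 0, 0], [16.5, 25, 0.4], 3.5],
  [[0, 0, 0], [17.3, 26.4, 0.4], 3.5],
  [[0, 0, 0], [17.3, 26.4, 3], 3.5],
  [[0, 0, 0], [17.3, 26.4, 7], 3.5],
  [[0, 0, 0], [17.3, 26.4, 11], 3.5],
  [[0, 0, 0], [17.3, 26.4, 13], 3.5],
  [[0, 0, 0], [17.3, 26.4, 13.5], 3.5],
  [[0, 0, 0], [17.3, 26.4, 13.5], 3.5],
  [[0, 0, 0], [17.3, 26.4, 13.5], 3.5],
  [[0, 0, 0], [17.3, 26.4, 13.5], 3.5],
])

```text
t: 23.28
position: [0.6607, 0.0536, 0.1071]
ee_rot: [0.622, 0.783, 0.001, 0.001]
wrist_force: [0.1, -0.0, -1.5]
finger_gap: 0.0392
finger_force: 41.6
```

Run:
```python
from h import *
st=bot.get_state();print(st["position"],st["wrist_force"],rel([.661,.053,.090],np.radians(13)))
```

```text
[0.66074456 0.05360983 0.10709863] [ 0.08981469 -0.02079699 -1.52935141] (array([-0.06,  0.01,  1.71]), np.float64(0.1))
```

>>> move_arm([
  [[0, 0, 0], [0, 0, 0.5], 3.5],
  [[0, 0, 0], [0, 0, 1.0], 3.5],
  [[0, 0, 0], [0, 0, 1.3], 3.5],
  [[0, 0, 0], [0, 0, 1.4], 3.5],
  [[0, 0, 0], [0, 0, 1.4], 3.5],
])

```text
t: 23.9
position: [0.66, 0.0536, 0.0917]
ee_rot: [0.622, 0.783, -0.0, -0.0]
wrist_force: [-0.3, -0.1, -2.0]
finger_gap: 0.0393
finger_force: 41.6
```

>>> move_arm([
  [[0, 0, 0], [0, 0, 0.1], 3.5],
  [[0, 0, 0], [0, 0, 0.15], 3.5],
  [[0, 0, 0], [0, 0, 0.15], 3.5],
])

```text
t: 24.28
position: [0.6602, 0.0536, 0.0912]
ee_rot: [0.622, 0.783, 0.0, 0.0]
wrist_force: [-3.0, 0.5, 4.7]
finger_gap: 0.0393
finger_force: 42.1
```

>>> move_arm([
  [[0, 0, 0], [0, 0, 0.1], 3.5],
  [[0, 0, 0], [0, 0, 0.15], 3.5],
  [[0, 0, 0], [0, 0, 0.15], 3.5],
])

```text
t: 24.65
position: [0.6603, 0.0536, 0.0909]
ee_rot: [0.622, 0.783, 0.0, 0.0]
wrist_force: [-6.7, 0.1, 15.1]
finger_gap: 0.0393
finger_force: 42.9
```

>>> move_arm([
  [[0, 0, 0], [0, 0, -0.15], 3.5],
  [[0, 0, 0], [0, 0, -0.15], 3.5],
  [[0, 0, 0], [0, 0, -0.15], 6.0],
  [[0, 0, 0], [0, 0, -0.15], 6.0],
  [[0, 0, 0], [0, 0, -0.15], 6.0],
  [[0, 0, 0], [0, 0, -0.15], 6.0],
  [[0, 0, 0], [0, 0, -2], 6.5],
  [[0, 0, 0], [0, 0, -6], 6.5],
  [[0, 0, 0], [0, 0, -11], 6.5],
  [[0, 0, 0], [0, 0, -15], 6.5],
  [[0, 0, 0], [0, 0, -15], 6.5],
  [[0, 0, 0], [0, 0, -15], 6.5],
])

```text
t: 26.15
position: [0.6597, 0.0535, 0.2394]
ee_rot: [0.622, 0.783, 0.0, 0.0]
wrist_force: [-0.3, -0.3, 0.0]
finger_gap: 0.065
finger_force: 0.0
```

Run:
```python
from h import *
moved("ABCE")
print(bubble(bot.snapshot("top")),bubble(bot.snapshot("scene")))
print(rel([.535,-.184,.25],np.radians(13)),bot.get_state()["position"])
```

```text
A 2.3 5.0
B 2.3 5.0
C 2.5 5.3
E 2.5 6.0Traceback (most recent call last):
  File "<stdin>", line 3, in <module>
  File "h.py", line 41, in bubble
    n,l,st,ce=cv2.connectedComponentsWithStats(g);i=1+np.argmax(st[1:,4]);g=np.uint8(l==i)*255
                                                      ~~~~~~~~~^^^^^^^^^^
    return _wrapfunc(a, 'argmax', axis=axis, out=out, **kwds)
    return bound(*args, **kwds)
ValueError: attempt to get argmax of an empty sequence
```

The arm blocks the level for now. The other chambers haven't moved, so on to C.

Run:
```python
from h import *
print(rel([.535,-.184,.25],np.radians(13)),rel([.535,-.184,.051])[0])
```

```text
(array([-20.3 , -17.49,  -1.19]), np.float64(0.1)) [-20.31 -17.45  18.71]
```

>>> move_arm([
  [[0, 0, 0], [-4, -3, -1.2], 6.5],
  [[0, 0, 0], [-8, -7, -1.2], 6.5],
  [[0, 0, 0], [-12, -10.5, -1.2], 6.5],
  [[0, 0, 0], [-16, -14, -1.2], 6.5],
  [[0, 0, 0], [-20.3, -17.5, -1.2], 6.5],
  [[0, 0, 0], [-20.3, -17.5, -1.2], 6.5],
  [[0, 0, 0], [-20.3, -17.5, 1], 6.5],
  [[0, 0, 0], [-20.3, -17.5, 4], 6.5],
  [[0, 0, 0], [-20.3, -17.5, 9], 6.5],
  [[0, 0, 0], [-20.3, -17.5, 14], 6.5],
  [[0, 0, 0], [-20.3, -17.5, 17.5], 6.5],
  [[0, 0, 0], [-20.3, -17.5, 18.7], 6.5],
  [[0, 0, 0], [-20.3, -17.5, 18.7], 6.5],
])

```text
t: 27.88
position: [0.5356, -0.1834, 0.0512]
ee_rot: [0.621, 0.784, -0.0, -0.001]
wrist_force: [-0.4, -1.0, 0.1]
finger_gap: 0.0652
finger_force: 0.0
```

>>> move_arm([
  [[0, 0, 0], [0, 0, 0], 3.5],
  [[0, 0, 0], [0, 0, 0], 3.5],
  [[0, 0, 0], [0, 0, 0], 3.5],
  [[0, 0, 0], [0, 0, 0], 3.5],
  [[0, 0, 0], [0, 0, 0], 3.5],
  [[0, 0, 0], [0, 0, 0], 3.5],
  [[0, 0, 0], [0, 0, -2], 3.5],
  [[0, 0, 0], [0, 0, -6], 3.5],
  [[0, 0, 0], [0, 0, -11], 3.5],
  [[0, 0, 0], [0, 0, -16], 3.5],
  [[0, 0, 0], [0, 0, -19], 3.5],
  [[0, 0, 0], [0, 0, -19], 3.5],
])

```text
t: 29.38
position: [0.5371, -0.1845, 0.2447]
ee_rot: [0.622, 0.783, 0.001, 0.003]
wrist_force: [-0.4, 0.0, -2.1]
finger_gap: 0.0394
finger_force: 41.1
```

Run:
```python
from h import *
st=bot.get_state();print(st["position"],st["wrist_force"],st["finger_gap"])
print(rel([.579,.034,.106],np.radians(13)))
moved("ABE")
for n in("top","scene"): print(bubble(bot.snapshot(n)))
```

```text
[ 0.53710303 -0.18447786  0.24466607] [-0.4022913   0.024416   -2.10925105] 0.03943858190941455
(array([20.37,  8.98, 13.85]), np.float64(0.1))
A 19.4 68.3
B 42.3 76.4
E 41.6 57.7
(0.1618576768723197, array([0.0573, 0.0216]), np.int32(1183), array([0.5826, 0.2008, 0.047 ]))
(-0.06953817481891945, array([0.0603, 0.022 ]), np.int32(889), array([0.5833, 0.2034, 0.047 ]))
```

>>> move_arm([
  [[0, 0, 0], [3, 1.5, 0], 3.5],
  [[0, 0, 0], [7, 3, 0], 3.5],
  [[0, 0, 0], [11, 5, 0], 3.5],
  [[0, 0, 0], [15, 7, 0], 3.5],
  [[0, 0, 0], [19, 8.5, 0], 3.5],
  [[0, 0, 0], [20.4, 9, 0], 3.5],
  [[0, 0, 0], [20.4, 9, 0.5], 3.5],
  [[0, 0, 0], [20.4, 9, 3], 3.5],
  [[0, 0, 0], [20.4, 9, 7], 3.5],
  [[0, 0, 0], [20.4, 9, 11], 3.5],
  [[0, 0, 0], [20.4, 9, 13.3], 3.5],
  [[0, 0, 0], [20.4, 9, 13.9], 3.5],
  [[0, 0, 0], [20.4, 9, 13.9], 3.5],
  [[0, 0, 0], [20.4, 9, 13.9], 3.5],
])

```text
t: 31.28
position: [0.5778, 0.0348, 0.1039]
ee_rot: [0.622, 0.783, 0.001, 0.001]
wrist_force: [-0.1, -0.0, -1.1]
finger_gap: 0.0394
finger_force: 41.1
```

>>> move_arm([
  [[0, 0, 0], [0, 0, 0.5], 3.5],
  [[0, 0, 0], [0, 0, 1.0], 3.5],
  [[0, 0, 0], [0, 0, 1.2], 3.5],
  [[0, 0, 0], [0, 0, 1.2], 3.5],
])

```text
t: 31.78
position: [0.5773, 0.0354, 0.0925]
ee_rot: [0.621, 0.783, 0.0, 0.0]
wrist_force: [-5.3, 0.4, 15.4]
finger_gap: 0.0393
finger_force: 42.2
```

>>> move_arm([
  [[0, 0, 0], [0, 0, -0.15], 3.5],
  [[0, 0, 0], [0, 0, -0.15], 3.5],
  [[0, 0, 0], [0, 0, -0.15], 6.0],
  [[0, 0, 0], [0, 0, -0.15], 6.0],
  [[0, 0, 0], [0, 0, -0.15], 6.0],
  [[0, 0, 0], [0, 0, -0.15], 6.0],
  [[0, 0, 0], [0, 0, -2], 6.5],
  [[0, 0, 0], [0, 0, -6], 6.5],
  [[0, 0, 0], [0, 0, -11], 6.5],
  [[0, 0, 0], [0, 0, -15.5], 6.5],
  [[0, 0, 0], [0, 0, -15.5], 6.5],
  [[0, 0, 0], [0, 0, -15.5], 6.5],
])

```text
t: 33.28
position: [0.5767, 0.0352, 0.2463]
ee_rot: [0.622, 0.783, 0.0, 0.0]
wrist_force: [-0.1, 0.0, -0.1]
finger_gap: 0.0648
finger_force: 0.0
```

Run:
```python
from h import *
moved("ABE")
print(rel([.4365,-.2875,.25],np.radians(13)),bot.get_state()["position"])
```

```text
A 4.4 7.7
B 4.3 7.7
E 4.5 8.3
(array([-28.25, -20.94,  -0.45]), np.float64(0.1)) [0.57623129 0.03516163 0.24534184]
```

>>> move_arm([
  [[0, 0, 0], [-4, -3, -0.4], 6.5],
  [[0, 0, 0], [-8.5, -6, -0.4], 6.5],
  [[0, 0, 0], [-13, -9.5, -0.4], 6.5],
  [[0, 0, 0], [-17.5, -13, -0.4], 6.5],
  [[0, 0, 0], [-22, -16.5, -0.4], 6.5],
  [[0, 0, 0], [-26, -19.5, -0.4], 6.5],
  [[0, 0, 0], [-28.2, -20.9, -0.4], 6.5],
  [[0, 0, 0], [-28.2, -20.9, -0.4], 6.5],
  [[0, 0, 0], [-28.2, -20.9, 1], 6.5],
  [[0, 0, 0], [-28.2, -20.9, 5], 6.5],
  [[0, 0, 0], [-28.2, -20.9, 10], 6.5],
  [[0, 0, 0], [-28.2, -20.9, 15], 6.5],
  [[0, 0, 0], [-28.2, -20.9, 18.5], 6.5],
  [[0, 0, 0], [-28.2, -20.9, 19.4], 6.5],
  [[0, 0, 0], [-28.2, -20.9, 19.4], 6.5],
])

```text
t: 35.2
position: [0.4376, -0.2861, 0.0514]
ee_rot: [0.621, 0.784, -0.0, -0.001]
wrist_force: [0.6, -0.5, 0.5]
finger_gap: 0.0651
finger_force: 0.0
```

>>> move_arm([
  [[0, 0, 0], [0, 0, 0], 3.5],
  [[0, 0, 0], [0, 0, 0], 3.5],
  [[0, 0, 0], [0, 0, 0], 3.5],
  [[0, 0, 0], [0, 0, 0], 3.5],
  [[0, 0, 0], [0, 0, 0], 3.5],
  [[0, 0, 0], [0, 0, 0], 3.5],
  [[0, 0, 0], [0, 0, -2], 3.5],
  [[0, 0, 0], [0, 0, -6], 3.5],
  [[0, 0, 0], [0, 0, -11], 3.5],
  [[0, 0, 0], [0, 0, -16], 3.5],
  [[0, 0, 0], [0, 0, -20], 3.5],
  [[0, 0, 0], [0, 0, -20], 3.5],
])

```text
t: 36.7
position: [0.4392, -0.2881, 0.2557]
ee_rot: [0.622, 0.783, 0.0, 0.004]
wrist_force: [-0.5, -0.1, -2.2]
finger_gap: 0.0389
finger_force: 40.9
```

Run:
```python
from h import *
st=bot.get_state();print(st["position"],st["wrist_force"],st["finger_gap"])
print(rel([.6025,.1185,.106],np.radians(13)))
for n in("top","scene"): print(bubble(bot.snapshot(n)))
```

```text
[ 0.43920897 -0.28814686  0.25567361] [-0.48857425 -0.10736354 -2.1529385 ] 0.03886447774610737
(array([35.98, 25.06, 14.89]), np.float64(0.1))
(0.32201746381628354, array([0.0573, 0.0216]), np.int32(1184), array([0.5826, 0.2008, 0.047 ]))
(-0.017211954969900307, array([0.0603, 0.0219]), np.int32(894), array([0.5833, 0.2034, 0.047 ]))
```

>>> move_arm([
  [[0, 0, 0], [3, 2, 0], 3.5],
  [[0, 0, 0], [7, 5, 0], 3.5],
  [[0, 0, 0], [12, 8.5, 0], 3.5],
  [[0, 0, 0], [17, 12, 0], 3.5],
  [[0, 0, 0], [22, 15.5, 0], 3.5],
  [[0, 0, 0], [27, 19, 0], 3.5],
  [[0, 0, 0], [31, 21.5, 0], 3.5],
  [[0, 0, 0], [34.5, 24, 0], 3.5],
  [[0, 0, 0], [36, 25.1, 0], 3.5],
  [[0, 0, 0], [36, 25.1, 0], 3.5],
  [[0, 0, 0], [36, 25.1, 0.5], 3.5],
  [[0, 0, 0], [36, 25.1, 3], 3.5],
  [[0, 0, 0], [36, 25.1, 7], 3.5],
  [[0, 0, 0], [36, 25.1, 11], 3.5],
  [[0, 0, 0], [36, 25.1, 14], 3.5],
  [[0, 0, 0], [36, 25.1, 14.9], 3.5],
  [[0, 0, 0], [36, 25.1, 14.9], 3.5],
  [[0, 0, 0], [36, 25.1, 14.9], 3.5],
])

```text
t: 39.05
position: [0.6011, 0.1205, 0.1042]
ee_rot: [0.622, 0.783, 0.001, 0.001]
wrist_force: [-0.4, -0.2, -2.3]
finger_gap: 0.0388
finger_force: 40.9
```

>>> move_arm([
  [[0, 0, 0], [0, 0, 0.4], 3.5],
  [[0, 0, 0], [0, 0, 0.8], 3.5],
  [[0, 0, 0], [0, 0, 0.9], 3.5],
  [[0, 0, 0], [0, 0, 0.9], 3.5],
])

```text
t: 39.55
position: [0.6001, 0.1208, 0.0937]
ee_rot: [0.622, 0.783, -0.0, -0.0]
wrist_force: [0.2, -0.3, -1.1]
finger_gap: 0.0394
finger_force: 40.9
```

>>> move_arm([
  [[0, 0, 0], [0, 0, 0.1], 3.5],
  [[0, 0, 0], [0, 0, 0.15], 3.5],
  [[0, 0, 0], [0, 0, 0.15], 3.5],
])

```text
t: 39.92
position: [0.6003, 0.1209, 0.0927]
ee_rot: [0.622, 0.783, 0.0, 0.0]
wrist_force: [-2.1, 1.8, 4.4]
finger_gap: 0.0394
finger_force: 41.4
```

>>> move_arm([
  [[0, 0, 0], [0, 0, 0], 6.0],
  [[0, 0, 0], [0, 0, 0], 6.0],
  [[0, 0, 0], [0, 0, 0], 6.0],
  [[0, 0, 0], [0, 0, 0], 6.0],
  [[0, 0, 0], [0, 0, -2], 6.5],
  [[0, 0, 0], [0, 0, -6], 6.5],
  [[0, 0, 0], [0, 0, -11], 6.5],
  [[0, 0, 0], [0, 0, -15.5], 6.5],
  [[0, 0, 0], [0, 0, -15.5], 6.5],
  [[0, 0, 0], [0, 0, -15.5], 6.5],
])

```text
t: 41.18
position: [0.5999, 0.1206, 0.2479]
ee_rot: [0.622, 0.783, 0.0, 0.0]
wrist_force: [-0.6, 0.2, -0.6]
finger_gap: 0.065
finger_force: 0.0
```

Run:
```python
from h import *
moved("AB")
print(rel([.644,-.1925,.22],np.radians(13)),bot.get_state()["position"])
c=np.mean([[.602,-.3407],[.6213,-.4852],[.4109,-.5123],[.393,-.3647]],0);print("tray",c,np.degrees(np.arctan2(.602-.393,0)),np.degrees(np.arctan2(-.3407+.3647,.602-.393)))
```

```text
A 6.7 10.0
B 24.6 79.4
(array([-31.5 ,  -2.77,   2.69]), np.float64(0.1)) [0.59942222 0.12056161 0.24687027]
tray [ 0.5068   -0.425725] 90.0 6.550726471100702
```

Run:
```python
from h import *
t=bot.snapshot("top");s=bot.snapshot("scene")
a=cv2.resize(t["frame"][100:270,150:500],None,fx=2.2,fy=2.2,interpolation=3);b=cv2.resize(s["frame"][150:350,60:410],None,fx=2.2,fy=2.2,interpolation=3)
b=b[90:290]
cv2.imwrite("pics/k.png",np.vstack([a,b]));print(a.shape)
```

```text
(374, 770, 3)
```

View pics/k.png

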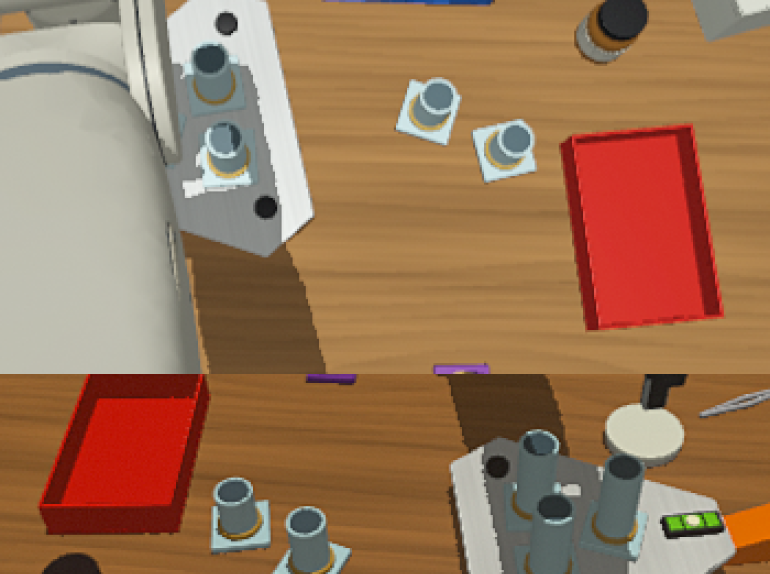

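B was knocked aside. Its top is now at crop (516,138), while A is unmoved and the three tall chambers stand on the plate. Taking A first.

Run:
```python
from h import *
t=bot.snapshot("top");s=bot.snapshot("scene")
print("B",ray(t,384.5,162.7,.062),ray(s,60+307/2.2,0,.06) is None)
k=lambda x,y:(60+x/2.2,150+(y-374+90)/2.2)
print("scene",ray(s,*k(234,489),.062),ray(s,*k(306,523),.074))
print(rel([.644,-.1925,.031],np.radians(13)))
```

```text
B [ 0.60006255 -0.28389184  0.062     ] False
scene [ 0.59937635 -0.28007605  0.062     ] [ 0.64796381 -0.19196136  0.074     ]
(array([-31.5 ,  -2.74,  21.51]), np.float64(0.1))
```

>>> move_arm([
  [[0, 0, 0], [-4, -0.4, 0], 6.5],
  [[0, 0, 0], [-9, -0.8, 0], 6.5],
  [[0, 0, 0], [-14, -1.3, 0], 6.5],
  [[0, 0, 0], [-19, -1.8, 0], 6.5],
  [[0, 0, 0], [-24, -2.3, 0], 6.5],
  [[0, 0, 0], [-29, -2.6, 0], 6.5],
  [[0, 0, 0], [-31.5, -2.8, 1], 6.5],
  [[0, 0, 0], [-31.5, -2.8, 3], 6.5],
  [[0, 0, 0], [-31.5, -2.8, 3], 6.5],
  [[0, 0, 0], [-31.5, -2.8, 3], 6.5],
])

```text
t: 42.68
position: [0.6444, -0.1909, 0.217]
ee_rot: [0.621, 0.784, -0.0, -0.0]
wrist_force: [-0.5, 0.9, -0.1]
finger_gap: 0.0653
finger_force: 0.0
```

Run:
```python
from h import *
print(rel([.644,-.1925,.031],np.radians(13)))
for n in("top","scene"): print(bubble(bot.snapshot(n)))
```

```text
(array([-0.16, -0.06, 18.6 ]), np.float64(0.2))
(0.4015826131544185, array([0.0572, 0.0216]), np.int32(1156), array([0.5826, 0.2008, 0.047 ]))
(0.013956168804948422, array([0.0607, 0.022 ]), np.int32(879), array([0.5833, 0.2035, 0.047 ]))
```

>>> move_arm([
  [[0, 0, 0], [-0.1, 0, 5], 6.5],
  [[0, 0, 0], [-0.1, 0, 10], 6.5],
  [[0, 0, 0], [-0.1, 0, 15], 6.5],
  [[0, 0, 0], [-0.1, 0, 18], 6.5],
  [[0, 0, 0], [-0.1, 0, 18.6], 6.5],
  [[0, 0, 0], [-0.1, 0, 18.6], 6.5],
  [[0, 0, 0], [-0.1, 0, 18.6], 3.5],
  [[0, 0, 0], [-0.1, 0, 18.6], 3.5],
  [[0, 0, 0], [-0.1, 0, 18.6], 3.5],
  [[0, 0, 0], [-0.1, 0, 18.6], 3.5],
  [[0, 0, 0], [-0.1, 0, 18.6], 3.5],
  [[0, 0, 0], [-0.1, 0, 18.6], 3.5],
  [[0, 0, 0], [-0.1, 0, 16], 3.5],
  [[0, 0, 0], [-0.1, 0, 11], 3.5],
  [[0, 0, 0], [-0.1, 0, 6], 3.5],
  [[0, 0, 0], [-0.1, 0, 4], 3.5],
  [[0, 0, 0], [-0.1, 0, 4], 3.5],
])

```text
t: 44.9
position: [0.6454, -0.1936, 0.1787]
ee_rot: [0.622, 0.783, 0.001, 0.001]
wrist_force: [-0.1, -0.3, -1.5]
finger_gap: 0.0392
finger_force: 40.9
```

Run:
```python
from h import *
st=bot.get_state();print(st["position"],st["wrist_force"],st["finger_gap"])
print(rel([.5515,-.4206,.038],np.radians(13)))
```

```text
[ 0.64537692 -0.19363472  0.17872996] [-0.07783423 -0.33130347 -1.47120561] 0.03917131243873446
(array([-19.95, -14.34,  14.07]), np.float64(0.1))
```

>>> move_arm([
  [[0, 0, 0], [-4, -3, 0], 3.5],
  [[0, 0, 0], [-8.5, -6, 0], 3.5],
  [[0, 0, 0], [-13, -9.5, 0], 3.5],
  [[0, 0, 0], [-17, -12, 0], 3.5],
  [[0, 0, 0], [-20, -14.3, 0], 3.5],
  [[0, 0, 0], [-20, -14.3, 0], 3.5],
  [[0, 0, 0], [-20, -14.3, 1], 3.5],
  [[0, 0, 0], [-20, -14.3, 5], 3.5],
  [[0, 0, 0], [-20, -14.3, 9], 3.5],
  [[0, 0, 0], [-20, -14.3, 12], 3.5],
  [[0, 0, 0], [-20, -14.3, 13.5], 3.5],
  [[0, 0, 0], [-20, -14.3, 14], 3.5],
  [[0, 0, 0], [-20, -14.3, 14], 3.5],
  [[0, 0, 0], [-20, -14.3, 14.2], 3.5],
  [[0, 0, 0], [-20, -14.3, 14.2], 3.5],
])

```text
t: 46.78
position: [0.5519, -0.4204, 0.0374]
ee_rot: [0.621, 0.784, 0.0, 0.001]
wrist_force: [-2.7, 5.2, 12.0]
finger_gap: 0.0393
finger_force: 42.3
```

>>> move_arm([
  [[0, 0, 0], [0, 0, -0.1], 3.5],
  [[0, 0, 0], [0, 0, -0.1], 5.4],
  [[0, 0, 0], [0, 0, -0.1], 5.4],
  [[0, 0, 0], [0, 0, -0.1], 5.4],
  [[0, 0, 0], [0, 0, -2], 5.4],
  [[0, 0, 0], [0, 0, -6], 5.4],
  [[0, 0, 0], [0, 0, -11], 5.4],
  [[0, 0, 0], [0, 0, -15], 6.5],
  [[0, 0, 0], [0, 0, -15], 6.5],
  [[0, 0, 0], [0, 0, -15], 6.5],
])

```text
t: 48.02
position: [0.5507, -0.4206, 0.1859]
ee_rot: [0.622, 0.783, -0.0, 0.0]
wrist_force: [0.5, -0.2, -0.4]
finger_gap: 0.0651
finger_force: 0.0
```

Run:
```python
from h import *
st=bot.get_state();print(st["position"],st["finger_gap"])
print(rel([.600,-.282,.15],np.radians(13)),rel([.600,-.282,.023],np.radians(13)))
```

```text
[ 0.55073217 -0.42055515  0.18585152] 0.06505099062094252
(array([12.37,  7.95,  3.58]), np.float64(0.1)) (array([12.38,  7.94, 16.28]), np.float64(0.1))
```

>>> move_arm([
  [[0, 0, 0], [4, 2.7, 0], 6.5],
  [[0, 0, 0], [8, 5.2, 0], 6.5],
  [[0, 0, 0], [12.4, 8, 0], 6.5],
  [[0, 0, 0], [12.4, 8, 1], 6.5],
  [[0, 0, 0], [12.4, 8, 3], 6.5],
  [[0, 0, 0], [12.4, 8, 8], 6.5],
  [[0, 0, 0], [12.4, 8, 13], 6.5],
  [[0, 0, 0], [12.4, 8, 15.5], 6.5],
  [[0, 0, 0], [12.4, 8, 16], 6.5],
  [[0, 0, 0], [12.4, 8, 16], 3.5],
  [[0, 0, 0], [12.4, 8, 16], 3.5],
  [[0, 0, 0], [12.4, 8, 16], 3.5],
  [[0, 0, 0], [12.4, 8, 16], 3.5],
  [[0, 0, 0], [12.4, 8, 16], 3.5],
  [[0, 0, 0], [12.4, 8, 16], 3.5],
  [[0, 0, 0], [12.4, 8, 13], 3.5],
  [[0, 0, 0], [12.4, 8, 8], 3.5],
  [[0, 0, 0], [12.4, 8, 3], 3.5],
  [[0, 0, 0], [12.4, 8, 1], 3.5],
  [[0, 0, 0], [12.4, 8, 1], 3.5],
])

```text
t: 50.52
position: [0.6011, -0.2819, 0.176]
ee_rot: [0.622, 0.783, 0.0, 0.001]
wrist_force: [-0.8, -0.4, -2.8]
finger_gap: 0.0391
finger_force: 40.7
```

Run:
```python
from h import *
st=bot.get_state();print(st["position"],st["wrist_force"],st["finger_gap"])
print(rel([.462,-.4308,.032],np.radians(13)))
```

```text
[ 0.60114176 -0.28191718  0.17601664] [-0.80258847 -0.41224186 -2.83993914] 0.0390605754003828
(array([-11.32, -16.96,  14.39]), np.float64(0.1))
```

>>> move_arm([
  [[0, 0, 0], [-2, -3, 0], 3.5],
  [[0, 0, 0], [-4.5, -7, 0], 3.5],
  [[0, 0, 0], [-7.5, -11, 0], 3.5],
  [[0, 0, 0], [-10, -15, 0], 3.5],
  [[0, 0, 0], [-11.3, -17, 0], 3.5],
  [[0, 0, 0], [-11.3, -17, 0], 3.5],
  [[0, 0, 0], [-11.3, -17, 1], 3.5],
  [[0, 0, 0], [-11.3, -17, 5], 3.5],
  [[0, 0, 0], [-11.3, -17, 9], 3.5],
  [[0, 0, 0], [-11.3, -17, 12], 3.5],
  [[0, 0, 0], [-11.3, -17, 13.8], 3.5],
  [[0, 0, 0], [-11.3, -17, 14.2], 3.5],
  [[0, 0, 0], [-11.3, -17, 14.4], 3.5],
  [[0, 0, 0], [-11.3, -17, 14.5], 3.5],
  [[0, 0, 0], [-11.3, -17, 14.5], 3.5],
])

```text
t: 52.4
position: [0.4612, -0.4309, 0.0312]
ee_rot: [0.622, 0.783, -0.0, 0.001]
wrist_force: [0.1, -0.3, -1.7]
finger_gap: 0.0388
finger_force: 40.9
```

>>> move_arm([
  [[0, 0, 0], [0, 0, 0.1], 3.5],
  [[0, 0, 0], [0, 0, 0.1], 5.4],
  [[0, 0, 0], [0, 0, 0.1], 5.4],
  [[0, 0, 0], [0, 0, 0.1], 5.4],
  [[0, 0, 0], [0, 0, 0.1], 5.4],
  [[0, 0, 0], [0, 0, -2], 5.4],
  [[0, 0, 0], [0, 0, -6], 5.4],
  [[0, 0, 0], [0, 0, -11], 5.4],
  [[0, 0, 0], [0, 0, -16], 6.5],
  [[0, 0, 0], [0, 0, -20], 6.5],
  [[0, 0, 0], [0, 0, -20], 6.5],
  [[0, 0, 0], [0, 0, -20], 6.5],
  [[0, 0, 0], [0, 0, -20], 6.5],
])

```text
t: 54.02
position: [0.4601, -0.4297, 0.229]
ee_rot: [0.622, 0.783, 0.0, -0.001]
wrist_force: [-0.8, 0.4, -0.3]
finger_gap: 0.0653
finger_force: 0.0
```

Run:
```python
from h import *
print(bot.get_state()["finger_gap"])
for n in("top","scene"): print(bubble(bot.snapshot(n)))
t=bot.snapshot("top");s=bot.snapshot("scene")
cv2.imwrite("pics/end.png",np.vstack([cv2.resize(t["frame"][70:290],None,fx=1.4,fy=1.4)[:300],cv2.resize(s["frame"][140:360],None,fx=1.4,fy=1.4)[:300]]))
```

```text
0.06526568832123904
(0.6421224333910664, array([0.0573, 0.0214]), np.int32(1204), array([0.5828, 0.2007, 0.047 ]))
(0.25719684807195026, array([0.0605, 0.0219]), np.int32(890), array([0.5833, 0.2033, 0.047 ]))
```

View pics/end.png

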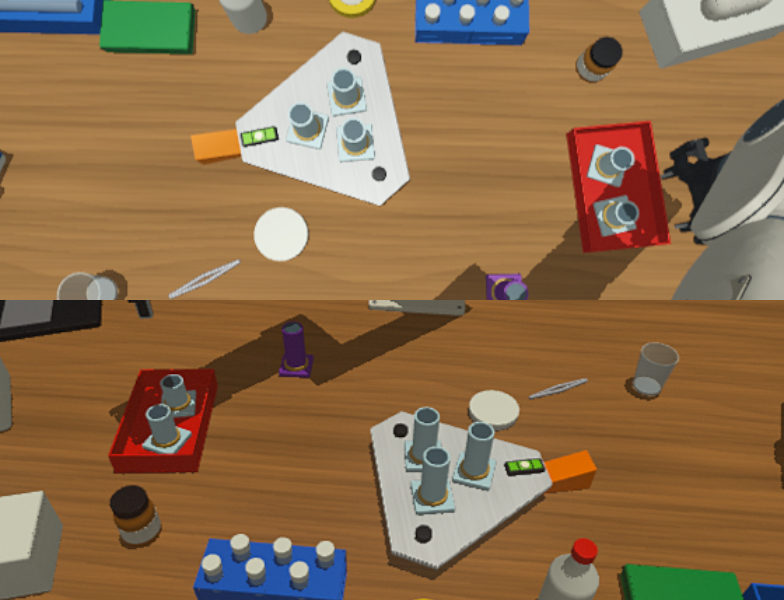

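The three tall chambers stand on the table, the two short ones are in the tray, the bubble is within 1 mm of centre and the gripper is clear. Handing in.

```bash
python3 -c "
from station import bot
print(bot.job_done())"
```

```text
the job is handed in; nothing more can be done
None
```

I handed the job in at about 54 s: the wedge is under the low corner with the bubble within about 1 mm of centre, the three full-height chambers stand on the table, and the two short ones are in the red tray; the hand-in returned no verdict.

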